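# Raise the trackside camera mast to its second stop and hold it

## Task

Get the trackside camera up to full height. Pull the mast up by its top knob until it catches at its first stop, then squeeze the release button that has come clear of the guard cup, draw the mast on up to its second stop and keep holding it there so that I can tighten the clamp ring: the program finishes while the gripper is still holding the mast fully up. Don't touch the camera, and don't disturb the car, cone, flag and screwdriver around the stand.

Things in the scene. Friction and masses are not known exactly. Their poses are not given: they have to be found in the camera images.
- camera_stand: telescopic camera stand, fixed to the table: round dark foot (diameter 124 mm, 22 mm high), upright aluminium tube (diameter 32 mm), black knurled clamp ring, guard cup on top. Origin: centre of the foot's underside; the mast axis is the z axis (up). x axis: from the mast towards the camera on its side arm; y axis: towards the side that carries the release button
- cup_rim (a point): on the mast axis, level with the rim of the fixed round aluminium guard cup, 140 mm above the table (cup outside diameter 57 mm, inside 51 mm, 40 mm deep, open at the top). With the mast down, the grip block and its release button are hidden inside the cup and only the knob stands out of it
- mast (a joint): how far the mast is drawn up, m: 0 = down (start), 0.040 to 0.045 = caught at the first stop by a sprung pin that snaps into a hole in the tube and holds both ways until the button is squeezed, 0.082 = second stop, the firm end of travel, where no pin catches. Weight (0.2 kg) and a return spring pull it down with 4 to 6 N in all, so it sinks when neither caught nor held
- release_button (a joint): how far the sprung release button stands out, m: 0.0045 = popped out, mast caught at the first stop; 0 = in, either squeezed by about 6 N (mast free to slide at 0.002 or less) or kept in by the tube everywhere else but at the first stop
- pull_knob (a point): middle of the grooved round aluminium pull knob at the mast's top (diameter 28 mm, 25 mm high, top 12 mm above this point). With the mast down it is 162 mm above the table, 22 mm above the cup rim. Axes as camera_stand. It rises with the mast. Fingers have room on its y sides; the camera arm leaves on the +x side just below it
- button_face (a point): middle of the outer face of the steel release button (14 mm wide, 12 mm high), 34 mm below pull_knob, in the +y face of the black grip block (26 mm in x, 30 mm in y, centred on the mast axis, 15 to 46 mm below pull_knob). 35 mm across block and button when out, 30.5 mm when in: pinch along y, one finger on the button, one on the plain -y face. At the first stop 30 mm above the cup rim
- camera_point (a point): centre of the small grey camera on the mast's side arm, 68 mm from the mast axis along +x and 16 mm below pull_knob (24 x 44 x 32 mm, lens towards +x); not to be touched
- race_camera (a joint): tilt of the camera on the stiff friction pivot by which the side arm carries it, rad: 0 = level (start), positive = lens down. Its aim has been set; knocking it would change this
- car_red: red model race car 55 x 106 x 43 mm standing before the camera; origin under its centre; leave it alone
- cone_2: orange traffic cone 26 x 26 x 30 mm beside the stand; origin under its centre; leave it alone
- flag_0: marshal flag on a 24 mm round foot, 68 mm high, beside the stand; leave it alone
- screwdriver_red: screwdriver 171 mm long, 25 mm high, lying near the stand on the robot's side; origin under its middle; leave it alone

How it is judged:
By the outcome, as a careful person would: the job done as asked, in the order asked, and still so for the second after the job is handed in, while the arm keeps its last pose, push and grip.
It also fails if it takes over 35 s, if anything falls off the work surface, if the arm or the gripper's body presses on something with over 40 N, if the wrist force passes 120 N, or if a joint passes its speed limit or range.

## Robot

A 6-joint arm with a two-finger parallel gripper is mounted at the origin on a cart in front of the work surface, level with it; the furniture and walls round the work are solid. World frame = base frame: x ahead of the robot, y to its left, z up, the work surface at z = 0. Lengths are in m, angles in rad, forces in N, time in s.
With the tool pointing down it reaches from about 0.35 to 0.85 m from the base axis. Payload 8.1 kg.
Tool frame: the origin (TCP) lies on the mounting face of the last link; the fingertips stand 186 mm ahead of it and the grasp point (between the pads) lies 167 mm ahead of it; z points along the fingers, y is the line along which they close (so a half turn about z gives the same grasp; the last joint's range is limited). The gripper opens to 93 mm and grips with 3 to 60 N. Pads are 15 mm wide; open, the fingers measure 128 mm over their backs; the gripper's body (75 mm by 188 mm) begins 65 mm behind the grasp point.
Start: joints at [-1.393, 0.13, 1.488, -0, 1.523, -0.085], TCP at [0.156, -0.579, 0.405] pointing down, gripper open.
Joint ranges: [-2.96, 2.96], [-0.89, 2.26], [0.02, 2.5], [-1.34, 4.48], [0, 2.73], [-2.66, 2.66]. Speed limits (rad/s): [2.39, 2.39, 2.79, 3.14, 3.14, 3.14].

## Interface

Orientations are given as a rotation vector (axis times angle).
In Python, from plant import * gives the robot as it stands. The module is installed in compiled form; this text tells all that it offers.
- The arm moves only by the tool arm_command, never from a script. Its argument "increments" is a list of rows, each a list of 6 numbers: the shift along the tool's x, y, z in units of 0.2 m (1.0 is 0.2 m), then the turn, a rotation vector about the tool's x, y, z in units of pi rad (1.0 is pi rad). A call has exactly 5 rows; each row is the pose to reach, as a shift and turn from the pose commanded when the call began, along the tool's axes at that moment, turning the shorter way round; what a row does not reach only later rows make up. A row lasts 1/8 s, in which the tool goes at most 62.5 mm and 10.7 degrees, less where a joint would pass 70% of its speed; a pose out of reach is approached as far as the arm can. A call with a number of a shift or a turn outside -1 to 1 is refused whole. A call with a gripper value outside its range is refused whole. "fingers" is the closure, from -1 (fully open) to 1 (shut), set as the call begins (left out, the last holds). The fingers move at their own pace and stop on an object; "force" is the grip in N (left out, the last holds). Time passes only in rows, so rows that repeat a pose let the fingers close, or fill a call up. It gives the time, the measured TCP pose, the force, the opening and the grip force at its end, in the units of the state.
- read_state(): the state, without advancing time (a new reading comes with each control period).
- read_camera(name): name is "scene" or "top" or "wrist"; returns a dict with "image" (400x640x3 uint8, red, green, blue), "fx", "fy", "cx", "cy" (pixels), "T" (4x4, takes a point from camera to world coordinates). Camera axes: x right, y down, z forward; pixel columns grow to the right and rows downward; lengths in m; the calibration is good to about 2 mm. A picture is of the moment at which its call begins. There is no depth.
- close_job(): hands the job in; it is judged then, once.
The state is a dict: "t": time; "q": joint angles; "dq": joint speeds; "joint_torque": joint torques, N m; "tool_pos": TCP position; "orientation": TCP orientation; "force": force on the tool from outside, world axes, zero at the start; "wrist_torque": the same for the moment, N m; "opening": finger opening in m; "gripper_force": force on a finger pad.
Only numpy, scipy, OpenCV 4.12 (cv2) and the standard library are available. Lean on these libraries where they do the work, as an engineer would, in place of code of your own. Each camera call takes 0.05 s, during which the arm holds its last target. There are 200 camera calls.

## Working session

There is one attempt and no reset: what is moved stays moved. The work goes in short steps, Python scripts to look and compute and a tool call to move; the robot and the scene stay as the last step left them, time stands still between calls to the robot, and variables do not carry over. Pictures are saved under pics/ and viewed, at most 10 in all, crops included, and the job is handed in when it is done.

Besides the shell and the picture viewer there is one more tool, called after ">>>" by a JSON object that holds its "name" and its "arguments". arm_command: Moves the arm, as the interface text tells. Shifts and turns lie within -1 to 1; 1 stands for 0.2 m of shift or pi rad of turn. Its arguments: {"type":"object","properties":{"increments":{"type":"array","items":{"type":"array","items":{"type":"number","minimum":-1,"maximum":1}}},"fingers":{"type":"number"},"force":{"type":"number"}},"required":["increments"]}

```bash
mkdir -p pics
python3 - <<'E'
from plant import *
import cv2,numpy as np
s=read_state();print({k:np.round(v,3) for k,v in s.items()})
for n in("scene","top"):
    c=read_camera(n);cv2.imwrite(f"pics/{n}0.png",c["image"][:,:,::-1]);print(n,c["fx"],c["fy"],c["cx"],c["cy"],np.round(c["T"],4).tolist())
E
```

```text
{'t': np.float64(0.0), 'q': array([-1.393,  0.131,  1.489, -0.   ,  1.523, -0.085]), 'dq': array([ 0.   , -0.   ,  0.001, -0.   ,  0.001,  0.001]), 'joint_torque': array([-1.0000e-03, -5.5986e+01, -4.9176e+01,  7.6000e-02,  3.6000e-02,
       -0.0000e+00]), 'tool_pos': array([ 0.156, -0.579,  0.404]), 'orientation': array([-3.113, -0.411,  0.   ]), 'force': array([ 0.607, -0.894,  0.181]), 'wrist_torque': array([-0.004, -0.002, -0.022]), 'gripper_force': np.float64(0.0), 'opening': np.float64(0.093)}
scene 488.7044500709949 488.7044500709949 314.9582796322893 196.9901373370415 [[-0.7868, -0.2946, 0.5424, -0.0164], [-0.6172, 0.3755, -0.6914, 0.6615], [0.0001, -0.8788, -0.4773, 0.5847], [0.0, 0.0, 0.0, 1.0]]
top 380.6442508465436 380.6442508465436 314.81953634162767 202.3504171177334 [[0.008, -0.9969, 0.078, 0.4677], [-0.9999, -0.0073, 0.0095, -0.028], [-0.0089, -0.078, -0.9969, 0.9839], [0.0, 0.0, 0.0, 1.0]]
```

View pics/scene0.png

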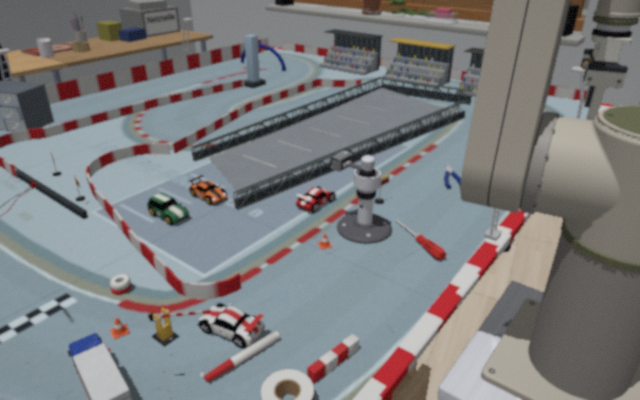

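View pics/top0.png

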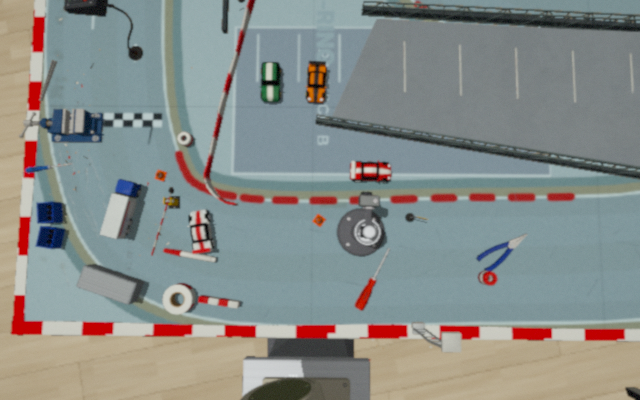

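Scene view: stand foot at about (364,228), knob (368,160), camera (342,160). Top view: foot centre at (361,232), knob/cup at about (368,232), camera (369,200), cone (319,221), flag (411,217) and screwdriver (372,280). So stand x is roughly world +x and stand y roughly world +y.

```bash
cat > h.py <<'E'
from plant import *
import cv2,numpy as np
def ray(c,u,v):
    T=c["T"];d=T[:3,:3]@np.array([(u-c["cx"])/c["fx"],(v-c["cy"])/c["fy"],1.]);return T[:3,3],d
def onz(c,u,v,z):
    o,d=ray(c,u,v);return o+d*(z-o[2])/d[2]
def proj(c,p):
    q=np.linalg.inv(c["T"])@np.append(p,1.);return np.array([c["fx"]*q[0]/q[2]+c["cx"],c["fy"]*q[1]/q[2]+c["cy"]])
def two(c1,p1,c2,p2):
    o1,d1=ray(c1,*p1);o2,d2=ray(c2,*p2)
    s=np.linalg.lstsq(np.c_[d1,-d2],o2-o1,rcond=None)[0];a=o1+d1*s[0];b=o2+d2*s[1];return (a+b)/2,np.linalg.norm(a-b)
E
python3 - <<'E'
from h import *
c=read_camera("top");im=c["image"]
g=cv2.cvtColor(im,cv2.COLOR_RGB2GRAY);m=((g<105)&(np.ptp(im.astype(int),axis=2)<35)).astype(np.uint8)
m[:,:330]=0;m[:,392]=0;m[:206]=0;m[262:]=0
cs=max(cv2.findContours(m,0,2)[0],key=cv2.contourArea);e=cv2.fitEllipse(cv2.convexHull(cs));print("foot",e,onz(c,*e[0],.022))
s=read_camera("scene")
a=cv2.resize(im[185:260,325:425],None,fx=5,fy=5,interpolation=2)
b=cv2.resize(s["image"][140:250,310:410],None,fx=5,fy=5,interpolation=2)
o=np.zeros((550,500+300,3),np.uint8);o[:375,:500]=a;cv2.imwrite("pics/a.png",a[:,:,::-1]);cv2.imwrite("pics/b.png",b[:,:,::-1])
E
```

```text
foot ((364.3428039550781, 229.38723754882812), (48.50482940673828, 57.84947967529297), 53.97351837158203) [ 0.47552657 -0.14405388  0.022     ]
```

View pics/a.png

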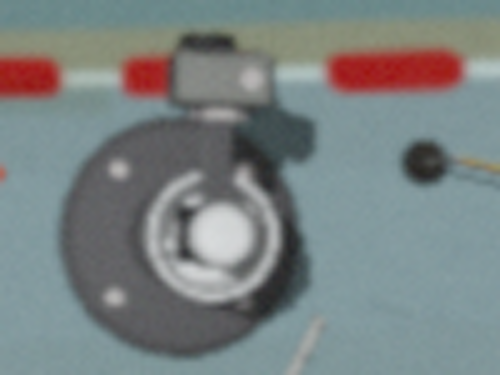

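View pics/b.png

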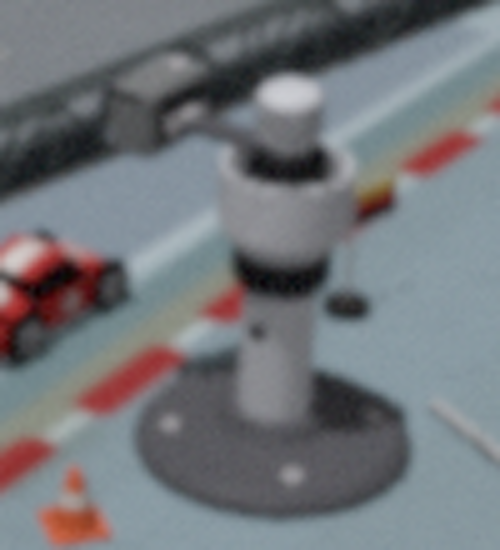

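Top crop: cup rim centre at about (367.6,232.4), knob top (369.4,232), camera centre (369.4,201). Scene crop: knob top at about (368,158.8); the block is hidden in the cup, and the camera sits to the left of the knob.

Run:
```python
from h import *
c=read_camera("top");s=read_camera("scene")
print("foot",onz(c,361,232.2,.022),"cup",onz(c,367.6,232.4,.14),"knob",onz(c,369.4,232,.174))
print("knob2",two(c,(369.4,232),s,(368.2,159)))
print("cam",onz(c,369.6,200.5,.162), onz(c,359.8,206,.162),onz(c,379.5,206,.162))
k=onz(c,369.4,232,.174);a=onz(c,369.6,200.5,.162);d=a-k;print("yaw",np.arctan2(d[1],d[0]),np.hypot(*d[:2]))
print("cone",onz(c,319,221,0),"flag",onz(c,410,217,0.0),"drv",onz(c,388,252,.005))
from scipy.spatial.transform import Rotation as R
st=read_state();print(R.from_rotvec(st["orientation"]).as_matrix().round(3),st["tool_pos"],st["t"])
```

```text
foot [ 0.46839815 -0.13563558  0.022     ] cup [ 0.46798532 -0.13698323  0.14      ] knob [ 0.46884807 -0.13640312  0.174     ]
knob2 (array([ 0.46908664, -0.1367103 ,  0.17054537]), np.float64(0.0005594385491127496))
cam [ 0.53683294 -0.13865703  0.162     ] [ 0.52474637 -0.11745759  0.162     ] [ 0.52506095 -0.15998598  0.162     ]
yaw -0.03314089467287306 0.06802221989006163
cone [ 0.49638595 -0.02978157  0.        ] flag [ 0.50851367 -0.26440664  0.        ] drv [ 0.4186382  -0.20622231  0.005     ]
[[ 0.966  0.26  -0.   ]
 [ 0.26  -0.966  0.001]
 [ 0.    -0.001 -1.   ]] [ 0.15587186 -0.57933304  0.40435229] 0.3
```

>>> {"name": "arm_command", "arguments": {"increments": [[0.2,-0.166,0,0,0,0.019],[0.4,-0.332,0,0,0,0.038],[0.6,-0.498,0,0,0,0.057],[0.8,-0.664,0,0,0,0.075],[1,-0.83,0,0,0,0.093]], "fingers": 0, "force": 25}}

```text
t: 0.92
tool_pos: [0.3066, -0.3657, 0.4048]
orientation: [3.141, -0.05, 0.001]
force: [-0.3, -0.7, -0.0]
opening: 0.0487
gripper_force: 0.0
```

>>> {"name": "arm_command", "arguments": {"increments": [[0.2,-0.2,0,0,0,0],[0.4,-0.4,0,0,0,0],[0.6,-0.6,0,0,0,0],[0.75,-0.8,0,0,0,0],[0.75,-0.95,0,0,0,0]]}}

```text
t: 1.55
tool_pos: [0.4628, -0.1797, 0.4046]
orientation: [-3.141, 0.043, -0.0]
force: [-0.8, 0.4, -0.4]
opening: 0.0466
gripper_force: 0.0
```

```bash
cat >> h.py <<'E'
from scipy.spatial.transform import Rotation as R
def go(gp,yaw):
    """increments (tool units) putting the grasp point at gp, pointing down, tool x at yaw"""
    s=read_state();A=R.from_rotvec(s["orientation"])
    B=R.from_matrix(np.array([[np.cos(yaw),np.sin(yaw),0],[np.sin(yaw),-np.cos(yaw),0],[0,0,-1]]))
    d=A.inv().apply(np.array(gp)+[0,0,.167]-s["tool_pos"])/.2;r=(A.inv()*B).as_rotvec()/np.pi
    print("q",s["q"].round(2),"inc",d.round(3),r.round(3))
E
python3 - <<'E'
from h import *
w=read_camera("wrist");cv2.imwrite("pics/w1.png",w["image"][:,:,::-1])
print(w["T"].round(3),w["fx"],w["cx"],w["cy"]);print("pred knob top",proj(w,[.4687,-.1365,.174]))
go([.4687,-.1365,.237],-.03)
E
```

```text
[[-0.027 -0.962 -0.27   0.538]
 [-1.     0.026  0.007 -0.182]
 [ 0.     0.271 -0.963  0.385]
 [ 0.     0.     0.     1.   ]] 296.6912979866671 325.5682609883743 197.0501819547398
pred knob top [266.68903678 211.45276527]
q [-0.47 -0.16  1.77  0.    1.53  1.13] inc [ 0.026 -0.205  0.003] [-0.001  0.     0.001]
```

View pics/w1.png

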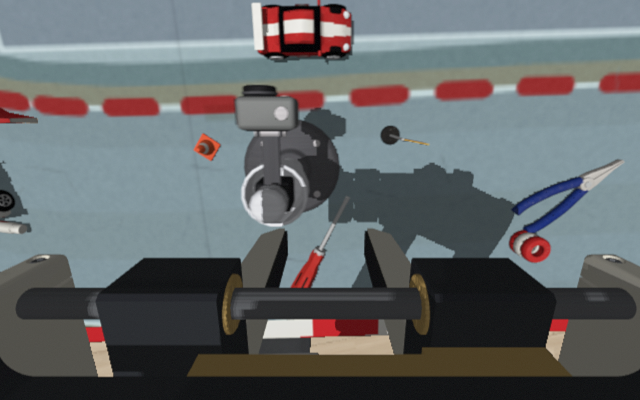

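Wrist view: knob top at about (269,204), camera top (267,110), arm between them. The prediction from the top view, (267,211), agrees.

Run:
```python
from h import *
w=read_camera("wrist");im=w["image"]
g=cv2.cvtColor(im,cv2.COLOR_RGB2GRAY)
m=(g>150).astype(np.uint8);m[:,:240]=0;m[:,305:]=0;m[:180]=0;m[230:]=0
print([(cv2.boundingRect(c),cv2.contourArea(c)) for c in cv2.findContours(m,0,2)[0] if cv2.contourArea(c)>30])
k=onz(w,269,204,.174);a=(onz(w,237,108,.162)+onz(w,299,108,.162))/2;print(k,a,np.arctan2(*(a-k)[1::-1]))
cv2.imwrite("pics/w2.png",cv2.resize(im[80:240,200:360],None,fx=3.5,fy=3.5,interpolation=2)[:,:,::-1])
```

```text
[((245, 180, 38, 47), 296.5)]
[ 0.47387609 -0.13597901  0.174     ] [ 0.54235486 -0.1383636   0.162     ] -0.03480828373255521
```

View pics/w2.png

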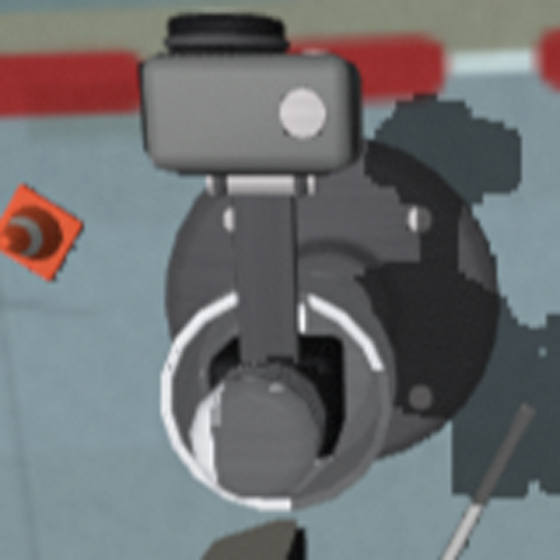

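Close crop: knob disc centre at about (257,434) in the crop, i.e. pixel (273.4,204). Cup rim centre is about (279.6,193) and the camera spans columns 240–303.

Run:
```python
from h import *
w=read_camera("wrist");t=read_camera("top")
print(onz(w,273.4,204,.174),onz(w,279.6,193.7,.14),two(w,(273.4,204),t,(369.4,232)))
print((onz(w,240,115,.162)+onz(w,303,115,.162))/2)
go([.4705,-.138,.237],-.03)
```

```text
[ 0.47340289 -0.14123565  0.174     ] [ 0.47218577 -0.14067585  0.14      ] (array([ 0.46888412, -0.13838549,  0.15908968]), np.float64(3.945186607149498e-05))
[ 0.53706468 -0.14248658  0.162     ]
q [-0.48 -0.15  1.77 -0.    1.53  1.12] inc [ 0.039 -0.218  0.004] [ 0.    -0.     0.001]
```

>>> {"name": "arm_command", "arguments": {"increments": [[0.02,-0.1,0,0,0,0],[0.039,-0.222,0,0,0,0],[0.039,-0.222,0.1,0,0,0],[0.039,-0.222,0.18,0,0,0],[0.039,-0.222,0.18,0,0,0]], "fingers": -0.2}}

```text
t: 2.38
tool_pos: [0.4698, -0.1381, 0.367]
orientation: [-3.14, 0.048, 0.005]
force: [-0.4, 0.0, 0.2]
opening: 0.0559
gripper_force: 0.0
```

Run:
```python
from h import *
w=read_camera("wrist");cv2.imwrite("pics/w3.png",w["image"][:,:,::-1])
s=read_state();A=R.from_rotvec(s["orientation"])
for dy in(-.028,.028):print(proj(w,s["tool_pos"]+A.apply([0,dy,.186])))
for p in([.469,-.1367,.174],[.473,-.141,.174]):print(proj(w,p))
```

```text
[278.04522129 241.94962297]
[370.84671539 241.96142694]
[322.37393244 237.86517439]
[329.01895156 231.77681645]
```

View pics/w3.png

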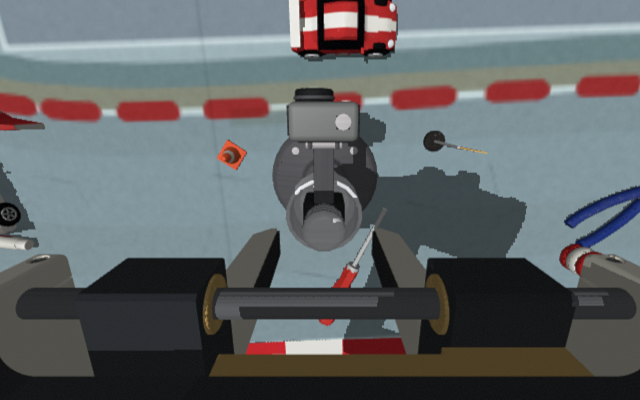

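Wrist view: fingertips at columns about 280 and 373 (mid 326), knob disc columns about 304–347, so it is centred in y. I'll check x numerically.

Run:
```python
from h import *
w=read_camera("wrist");im=w["image"];g=cv2.cvtColor(im,cv2.COLOR_RGB2GRAY)
print("col325",g[196:262:1,325].tolist());print("row226",g[226,280:375].tolist());print("fing col275",g[215:250,275].tolist(),"col378",g[215:250,378].tolist())
s=read_state();A=R.from_rotvec(s["orientation"])
for dx in(-.0075,.0075):
  for dy in (-.03,.03): print(dx,proj(w,s["tool_pos"]+A.apply([dx,dy,.186])).round(1))
for x in(.467,.470,.473,.476):print(x,[proj(w,[x+d,-.1385,.174]).round(1)[1] for d in(-.014,0,.014)],[proj(w,[x,-.1385+d,.174]).round(1)[0] for d in(-.014,0,.014)],"cup back",proj(w,[x-.0285,-.1385,.14])[1].round(1))
```

```text
col325 [40, 41, 39, 37, 37, 39, 37, 38, 54, 68, 75, 73, 70, 73, 65, 83, 91, 97, 98, 102, 102, 108, 111, 109, 105, 104, 105, 108, 107, 106, 106, 106, 105, 105, 102, 103, 103, 105, 106, 106, 104, 106, 105, 105, 107, 107, 107, 104, 103, 103, 103, 105, 103, 101, 97, 109, 132, 145, 144, 143, 143, 143, 143, 142, 143, 144]
row226 [143, 143, 143, 142, 141, 140, 142, 139, 115, 105, 106, 98, 85, 83, 86, 88, 87, 87, 87, 86, 85, 86, 72, 88, 94, 99, 100, 103, 103, 104, 106, 106, 105, 106, 106, 106, 106, 106, 105, 106, 105, 106, 106, 106, 106, 106, 105, 107, 105, 105, 106, 106, 106, 104, 107, 107, 106, 106, 103, 102, 100, 97, 94, 86, 76, 84, 86, 86, 86, 84, 88, 86, 86, 83, 80, 81, 100, 103, 102, 87, 69, 66, 66, 67, 66, 65, 67, 67, 66, 73, 137, 142, 134, 136, 93]
fing col275 [146, 145, 144, 145, 147, 145, 145, 144, 141, 138, 138, 140, 134, 111, 87, 84, 84, 82, 75, 60, 37, 23, 17, 14, 16, 13, 13, 16, 16, 15, 12, 15, 14, 17, 14] col378 [70, 73, 79, 81, 86, 87, 88, 89, 87, 82, 76, 71, 70, 78, 87, 86, 86, 86, 86, 87, 86, 83, 80, 67, 47, 30, 18, 17, 14, 16, 16, 15, 15, 17, 12]
-0.0075 [275.3 253.1]
-0.0075 [373.4 253.1]
0.0075 [274.2 230.3]
0.0075 [374.5 230.3]
0.467 [np.float64(260.8), np.float64(240.9), np.float64(220.2)] [np.float64(347.2), np.float64(325.2), np.float64(303.2)] cup back 256.7
0.47 [np.float64(256.6), np.float64(236.5), np.float64(215.7)] [np.float64(347.1), np.float64(325.0), np.float64(302.9)] cup back 253.1
0.473 [np.float64(252.4), np.float64(232.1), np.float64(211.1)] [np.float64(347.1), np.float64(324.9), np.float64(302.7)] cup back 249.6
0.476 [np.float64(248.1), np.float64(227.7), np.float64(206.5)] [np.float64(347.0), np.float64(324.7), np.float64(302.5)] cup back 246.0
```

>>> {"name": "arm_command", "arguments": {"increments": [[0.013,-0.002,0.04,0,0,0],[0.013,-0.002,0.08,0,0,0],[0.013,-0.002,0.12,0,0,0],[0.013,-0.002,0.17,0,0,0],[0.013,-0.002,0.17,0,0,0]]}}

```text
t: 3.1
tool_pos: [0.4727, -0.1369, 0.3334]
orientation: [-3.14, 0.046, 0.003]
force: [0.4, -1.1, 0.1]
opening: 0.0559
gripper_force: 0.0
```

>>> {"name": "arm_command", "arguments": {"increments": [[0,0,0,0,0,0],[0,0,0,0,0,0],[0,0,0,0,0,0],[0,0,0,0,0,0],[0,0,0,0,0,0]], "fingers": 1, "force": 20}}

```text
t: 3.72
tool_pos: [0.4733, -0.1368, 0.335]
orientation: [-3.141, 0.046, -0.001]
force: [-0.5, 5.8, 2.7]
opening: 0.0272
gripper_force: 20.0
```

>>> {"name": "arm_command", "arguments": {"increments": [[0,-0.004,-0.04,0,0,0],[0,-0.004,-0.08,0,0,0],[0,-0.004,-0.12,0,0,0],[0,-0.004,-0.16,0,0,0],[0,-0.004,-0.2,0,0,0]], "force": 30}}

```text
t: 4.35
tool_pos: [0.4732, -0.1365, 0.3738]
orientation: [3.141, -0.046, -0.0]
force: [6.1, -1.0, -9.6]
opening: 0.0267
gripper_force: 30.0
```

>>> {"name": "arm_command", "arguments": {"increments": [[0,0,-0.005,0,0,0],[0,0,-0.01,0,0,0],[0,0,-0.012,0,0,0],[0,0,-0.012,0,0,0],[0,0,-0.012,0,0,0]]}}

```text
t: 4.97
tool_pos: [0.4732, -0.1365, 0.3771]
orientation: [3.141, -0.046, 0.0]
force: [3.0, -0.0, -5.0]
opening: 0.0266
gripper_force: 30.0
```

>>> {"name": "arm_command", "arguments": {"increments": [[0,0,-0.005,0,0,0],[0,0,-0.01,0,0,0],[0,0,-0.01,0,0,0],[0,0,-0.01,0,0,0],[0,0,-0.01,0,0,0]]}}

```text
t: 5.6
tool_pos: [0.4732, -0.1365, 0.3788]
orientation: [3.141, -0.046, 0.0]
force: [5.8, -1.6, -8.5]
opening: 0.0267
gripper_force: 30.0
```

Run:
```python
from h import *
s=read_camera("scene");cv2.imwrite("pics/s2.png",cv2.resize(s["image"][90:210,310:430],None,fx=5,fy=5,interpolation=2)[:,:,::-1]);print(read_state()["force"])
```

```text
[ 5.78297186 -1.7043808  -7.30873494]
```

View pics/s2.png

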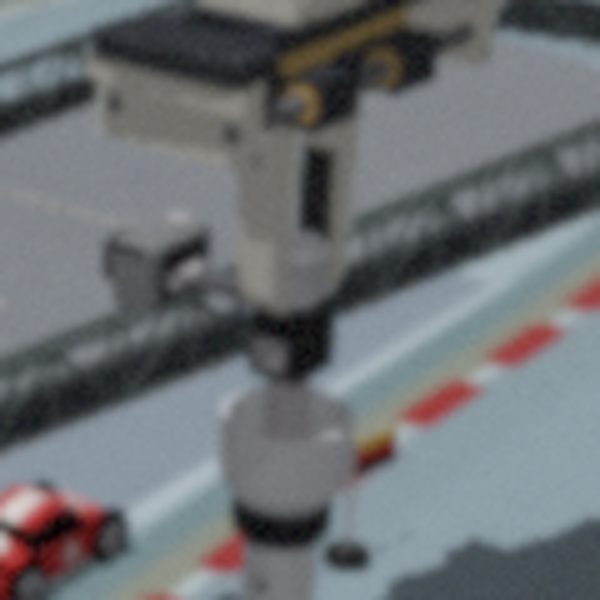

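The crop shows the block clear of the cup rim, with the button a lighter patch at crop (270,355). To test whether it caught, I'll press down a little.

>>> {"name": "arm_command", "arguments": {"increments": [[0,0,0.005,0,0,0],[0,0,0.01,0,0,0],[0,0,0.015,0,0,0],[0,0,0.02,0,0,0],[0,0,0.02,0,0,0]]}}

```text
t: 6.28
tool_pos: [0.4732, -0.1365, 0.3755]
orientation: [3.141, -0.046, 0.001]
force: [4.3, -1.3, -2.8]
opening: 0.0266
gripper_force: 30.0
```

>>> {"name": "arm_command", "arguments": {"increments": [[0,0,0.005,0,0,0],[0,0,0.01,0,0,0],[0,0,0.015,0,0,0],[0,0,0.015,0,0,0],[0,0,0.015,0,0,0]]}}

```text
t: 6.9
tool_pos: [0.4732, -0.1364, 0.3744]
orientation: [3.14, -0.046, 0.002]
force: [-4.3, 0.7, 12.8]
opening: 0.027
gripper_force: 30.0
```

It's caught: pressing down gives +12.8 N with no travel. I'll unload, open, and move down to the button.

>>> {"name": "arm_command", "arguments": {"increments": [[0,0,-0.004,0,0,0],[0,0,-0.01,0,0,0],[0,0,-0.01,0,0,0],[0,0,-0.01,0,0,0],[0,0,-0.01,0,0,0]]}}

```text
t: 7.52
tool_pos: [0.4732, -0.1365, 0.3749]
orientation: [3.141, -0.046, 0.001]
force: [0.1, -0.9, 5.7]
opening: 0.0268
gripper_force: 30.0
```

>>> {"name": "arm_command", "arguments": {"increments": [[0,0,0,0,0,0],[0,0,0,0,0,0],[0,0,0,0,0,0],[0,0,0,0,0,0],[0,0,0,0,0,0]], "fingers": -0.2}}

```text
t: 8.15
tool_pos: [0.4731, -0.1363, 0.374]
orientation: [-3.141, 0.046, 0.0]
force: [1.4, -1.1, 0.2]
opening: 0.0558
gripper_force: 0.0
```

Run:
```python
from h import *
s=read_state();print(s["tool_pos"],s["opening"],s["force"])
go([.473,-.1365,.170],-.03)
c=read_camera("scene")
cv2.imwrite("pics/s3.png",cv2.resize(c["image"][90:210,310:430],None,fx=5,fy=5,interpolation=2)[:,:,::-1])
for z in(.168,.170):print(proj(c,[.4715,-.1185,z]),proj(c,[.4715,-.138,z+.046]))
```

```text
[ 0.473133   -0.13633007  0.37404362] 0.055849648829507326 [ 1.37199858 -1.09698196  0.17658741]
q [-0.38 -0.15  1.82  0.    1.47  1.22] inc [-0.001  0.001  0.185] [-0.  0.  0.]
[362.46881929 162.68996902] [368.79042141 138.93233239]
[362.51415523 161.79998327] [368.84221794 138.0119307 ]
```

View pics/s3.png

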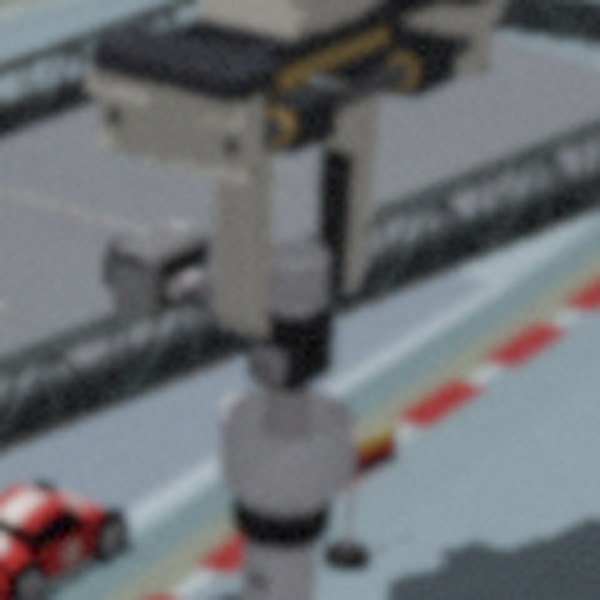

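The mast stays up with the fingers open. The button is at pixel (363.6,163), where (362.5,162) was predicted. Descending and squeezing.

>>> {"name": "arm_command", "arguments": {"increments": [[0,0,0.04,0,0,0],[0,0,0.08,0,0,0],[0,0,0.12,0,0,0],[0,0,0.16,0,0,0],[0,0,0.182,0,0,0]]}}

```text
t: 8.82
tool_pos: [0.473, -0.1363, 0.3369]
orientation: [-3.141, 0.046, 0.001]
force: [0.3, 0.6, 0.5]
opening: 0.0555
gripper_force: 0.0
```

>>> {"name": "arm_command", "arguments": {"increments": [[0,0,0,0,0,0],[0,0,0,0,0,0],[0,0,0,0,0,0],[0,0,0,0,0,0],[0,0,0,0,0,0]], "fingers": 1, "force": 30}}

```text
t: 9.45
tool_pos: [0.4733, -0.1365, 0.3376]
orientation: [3.141, -0.046, 0.001]
force: [4.0, -1.8, -5.6]
opening: 0.0299
gripper_force: 30.0
```

The opening is 30 mm, so the button is in, and the load (−5.6 N) is now on the gripper. Drawing up.

>>> {"name": "arm_command", "arguments": {"increments": [[0,0,-0.035,0,0,0],[0,0,-0.07,0,0,0],[0,0,-0.105,0,0,0],[0,0,-0.14,0,0,0],[0,0,-0.175,0,0,0]]}}

```text
t: 10.07
tool_pos: [0.4732, -0.1365, 0.3731]
orientation: [3.141, -0.046, 0.001]
force: [5.4, -2.8, -7.1]
opening: 0.03
gripper_force: 30.0
```

>>> {"name": "arm_command", "arguments": {"increments": [[0,0,-0.008,0,0,0],[0,0,-0.016,0,0,0],[0,0,-0.025,0,0,0],[0,0,-0.03,0,0,0],[0,0,-0.03,0,0,0]]}}

```text
t: 10.7
tool_pos: [0.4732, -0.1365, 0.3787]
orientation: [3.141, -0.046, 0.001]
force: [4.1, -2.8, -4.9]
opening: 0.03
gripper_force: 30.0
```

Rise is now about 41 mm and the load is unchanged. Creeping on to the stop.

>>> {"name": "arm_command", "arguments": {"increments": [[0,0,-0.005,0,0,0],[0,0,-0.01,0,0,0],[0,0,-0.015,0,0,0],[0,0,-0.015,0,0,0],[0,0,-0.015,0,0,0]]}}

```text
t: 11.32
tool_pos: [0.4733, -0.1365, 0.38]
orientation: [-3.141, 0.046, 0.001]
force: [9.7, -5.9, -16.9]
opening: 0.0304
gripper_force: 30.0
```

>>> {"name": "arm_command", "arguments": {"increments": [[0,0,0,0,0,0],[0,0,0,0,0,0],[0,0,0,0,0,0],[0,0,0,0,0,0],[0,0,0,0,0,0]], "force": 40}}

```text
t: 11.95
tool_pos: [0.4733, -0.1365, 0.38]
orientation: [-3.141, 0.046, 0.001]
force: [9.9, -4.6, -17.7]
opening: 0.0296
gripper_force: 40.0
```

Run:
```python
from h import *
c=read_camera("scene")
cv2.imwrite("pics/s4.png",cv2.resize(c["image"][70:210,300:440],None,fx=4,fy=4,interpolation=2)[:,:,::-1])
print(proj(c,[.4715,-.138,.256]),proj(c,[.5395,-.140,.228]))
```

```text
[369.89946083 119.22518956] [342.23610374 124.95839886]
```

View pics/s4.png

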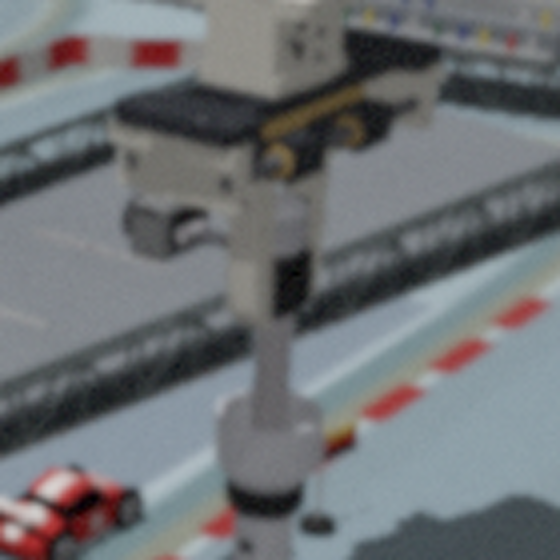

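The crop shows the mast long out of the cup, fingers on the block, and the camera level and clear at crop (163,228). One numeric check of the rise before handing in.

Run:
```python
from h import *
c=read_camera("scene");a=cv2.imread("pics/scene0.png")[:,:,::-1]
t=a[151:169,331:350].copy();r=cv2.matchTemplate(c["image"][90:160,320:365].copy(),t,cv2.TM_CCOEFF_NORMED);_,v,_,l=cv2.minMaxLoc(r);dv=l[1]+90-151
p=lambda z:proj(c,[.5395,-.14,z])[1]
print(v,l[0]+320-331,dv,[(m,round(p(.146+m)-p(.146),1)) for m in(.042,.078,.082)]);print(read_state()["force"])
```

```text
0.7999252080917358 1 -36 [(0.042, np.float64(-18.0)), (0.078, np.float64(-33.9)), (0.082, np.float64(-35.7))]
[ 10.04926931  -5.94017676 -15.18211349]
```

The camera has risen 36 px, against −35.7 px expected at 0.082 m, so the mast is at its second stop. Handing in.

```bash
python3 -c "
from plant import *
print(close_job())"
```

```text
the job is handed in; nothing more can be done
None
```

The mast was caught at its first stop, released by squeezing the button, and drawn up to its second stop at about 0.082 m, where the gripper is still holding it; the camera, car, cone, flag and screwdriver were not touched as far as I could see.

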